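# Spin the sorting carousel and brake it on its index

### The arm

A 6-joint arm with a two-finger parallel gripper is mounted at the origin on the work surface. World frame = base frame: x ahead of the robot, y to its left, z up, the work surface at z = 0. Lengths are in m, angles in rad, forces in N, time in s.
With the tool pointing down it reaches from about 0.3 to 0.75 m from the base axis. Payload 8.5 kg.
Tool frame: the origin (TCP) lies midway between the tips of the shut fingers; the grasp point (between the pads) lies 19 mm behind it; z points along the fingers, y is the line along which they close (so a half turn about z gives the same grasp; the last joint's range is limited). The gripper opens to 88 mm and grips with 3 to 60 N. Pads are 18 mm wide; open, the fingers measure 123 mm over their backs; the gripper's body (75 mm by 187 mm) begins 45 mm behind the grasp point.
Start: joints at [-1.344, 0.381, 1.297, -0, 1.464, -0.215], TCP at [0.235, -0.497, 0.239] pointing down, gripper open.
Joint ranges: [-3.11, 3.11], [-0.89, 2.33], [0.22, 2.48], [-1.42, 4.56], [0.17, 2.85], [-2.88, 2.88]. Speed limits (rad/s): [2.39, 2.39, 3.14, 3.14, 3.14, 3.14].

### API

Orientations are given as a unit quaternion [x, y, z, w].
In Python, from workcell import r gives the robot as it stands.
- The arm moves only by the tool step_arm, never from a script. Its argument "deltas" is a list of rows, each an object with "offset": the shift along the tool's x, y, z in m, a list of three; "turn": the turn, a rotation vector about the tool's x, y, z in degrees, a list of three; "grip": the opening, from -1 (shut) to 1 (fully open). A call has 1 to 20 rows; each row shifts and turns the commanded pose from where the row before left it, along the tool's axes as they then stand; what a row does not reach is not made up. A row lasts 1/12 s, in which the tool goes at most 41.7 mm and 7.16 degrees, less where a joint would pass 70% of its speed; a pose out of reach is approached as far as the arm can. A call with a gripper value outside its range is refused whole. The fingers move at their own pace and stop on an object; "squeeze" is the grip in N (left out, the last holds). Time passes only in rows, so rows that do not move let the fingers close. It gives the time, the measured TCP pose, the force, the opening and the grip force at its end, in the units of the state.
- r.state(): the state, without advancing time (a new reading comes with each control period).
- r.grab_frame(name): name is "side" or "top" or "wrist"; returns a dict with "frame" (420x560x3 uint8, blue, green, red), "range_z" (420x560 float32, m along the optical axis (not along the pixel's ray), 0 where there is no reading), "K" (3x3 intrinsics, pixels), "distortion" ([k1, k2, p1, p2, k3] as OpenCV has them; the pictures are not rectified), "R" (3x3) and "t" (3): a world point X has camera coordinates R X + t. Camera axes: x right, y down, z forward; pixel columns grow to the right and rows downward; lengths in m; the calibration is good to about 2 mm. A picture is of the moment at which its call begins.
- r.close_job(): hands the job in; it is judged then, once.
Trained networks look in the newest picture that a camera, given by its name, has taken for a name from the list of things; names that differ only in an ending like _2 or _b are one class to them, and where a whole thing is asked for, a point or a joint stands for the part that bears it (a point fixed in the world has none). Each returns a list of dicts, best first, with "p" (0 to 1); they miss things now and then, are a little off and sometimes report something else, mostly with a low value. They report only what shows in the picture. A call takes as long as a camera call.
- r.spot_in(query, camera): "xyz" ([x, y, z] in m, in world coordinates, good to about 4 mm: the middle of the surface that is visible of it).
- r.outline_of(query, camera): "pixels" (420x560 bool, what is visible of it).
- r.place_of(query, camera): "xyz" ([x, y, z] in m, in world coordinates, good to about 4 mm: a listed point, or the origin of a listed thing).
The state is a dict: "clock": time; "q": joint angles; "qd": joint speeds; "joint_torque": joint torques, N m; "tool_pos": TCP position; "orientation": TCP orientation; "force": force on the tool from outside, world axes, zero at the start; "wrist_torque": the same for the moment, N m; "finger_gap": finger opening in m; "grip_force": force on a finger pad.
Only numpy, scipy, OpenCV 4.12 (cv2) and the standard library are available. Lean on these libraries where they do the work, as an engineer would, in place of code of your own. Each camera call takes 0.05 s, during which the arm holds its last target. There are 200 camera calls.

### The job

Check that the bead-sorting carousel runs freely and leave it indexed: flick it into a spin anticlockwise (seen from above) by pushing one of its cups with a fingertip, and let the rectangular cup coast past the index block at least once untouched. When the dark line beside the rectangular cup comes round to the index block on a later pass, brake the moving disc with a fingertip on its flat rim, so that it stops with the line within the width of the block, then take the hand away. Do not brake it elsewhere and drag it round to its place, never turn the carousel backwards, grasp nothing, and leave the other things on the mat where they are.

Things in the scene. Friction and masses are not known exactly. Their poses are not given: they have to be found in the camera images.
- stand: the fixed stand of the carousel: a grey round foot 170 mm across, in any yaw, with the index block on its +x side. Origin: on the spin axis at the underside of the foot (on the mat, 2 mm above the table); z up, x from the axis to the index block. The block is 30 mm wide (tangentially), 24 mm deep, stands 12 mm outside the disc's edge, its top level with the disc's top
- hub (a point): point on the spin axis at the height of the disc's flat top, 57 mm above the table. The aluminium disc, about 1.5 kg, has radius 120 mm and is 12 mm thick; a steel hub of radius 20 mm rises 8 mm above it. Its flat free rim, to brake on, lies 80 to 120 mm from the axis all round; a press of a few newtons there stops the disc within a few hundredths of a second
- index (a point): fixed point at the edge of the disc, at the height of its top, straight in front of the middle of the index block, 120 mm from the axis
- line (a point): turns with the disc: the outer end, at the disc's edge on the flat top, of the dark radial line 8 mm wide and 42 mm long beside the rectangular cup. Four black cups are fixed on the disc, 22 mm high, centres 58 mm from the axis and 90 degrees apart: the rectangular one (36 mm radially, 44 mm across) on the line's radius, three round, 30 mm across. Push a side of one for the flick
- carousel (a joint): turn of the carousel about its vertical axis in rad, anticlockwise from above positive, endless, not wrapped: the line is at the index block at 0, 6.28, 12.57 ... It starts between -3.0 and -0.6. It runs almost free: from 4 rad/s it coasts some 15 s (about 19 rad), losing about 16 % of its speed and 0.06 rad/s more each second, and stays wherever it is stopped
- jar: loose glass jar, 44 mm across, 55 mm high, to be left alone; origin at its underside
- tape: loose paper tape roll, 60 mm across, 18 mm high, to be left alone; origin at its underside
- driver: loose screwdriver 130 mm long lying on the mat, to be left alone
- spool: loose copper wire spool, 40 mm across, 36 mm high, to be left alone; origin at its underside
- tray: loose white open tray 85 x 65 x 25 mm, to be left alone; origin at its underside
- block: loose steel bench block 50 x 50 x 30 mm, to be left alone; origin at its underside

How it is judged:
By the outcome, as a careful person would: the job done as asked, in the order asked, and still so for the second after the job is handed in, with the robot touching nothing.
It also fails if it takes over 48 s, if anything falls off the work surface, if the arm or the gripper's body presses on something with over 40 N, if the wrist force passes 120 N, or if a joint passes its speed limit or range.

## Working session

There is one attempt and no reset: what is moved stays moved. The work goes in short steps, Python scripts to look and compute and a tool call to move; the robot and the scene stay as the last step left them, time stands still between calls to the robot, and variables do not carry over. Pictures are saved under pics/ and viewed, at most 10 in all, crops included, and the job is handed in when it is done.

Besides the shell and the picture viewer there is one more tool, called as name(argument=value, ...) on one line, values as JSON. step_arm: Moves the arm, as the interface text tells. Its arguments: {"type":"object","properties":{"deltas":{"type":"array"},"squeeze":{"type":"number"}},"required":["deltas"]}

```bash
ls; mkdir -p pics; python3 - <<'E'
from workcell import r
import cv2,numpy as np
s=r.state(); print(s['clock'],s['tool_pos'],s['orientation'],s['finger_gap'],s['force'])
ims=[]
for c in ['top','side']:
    f=r.grab_frame(c); ims.append(f['frame'])
    for n in ['stand','hub','index','line','jar','tape','driver','spool','tray','block']:
        print(c,n,[(np.round(d['xyz'],3).tolist(),round(d['p'],2)) for d in r.place_of(n,c)[:2]])
cv2.imwrite('pics/a.png',cv2.resize(np.vstack(ims),(800,1200))[:600]); cv2.imwrite('pics/b.png',ims[1])
print(r.state()['clock'])
E
```

```text
pics
0.0 [ 0.2350899  -0.4969192   0.23813704] [ 9.75702918e-01  2.19096522e-01 -8.12610818e-06 -7.27587486e-04] 0.08779897948242975 [-0.18301575  0.0452189   0.37744736]
top stand [([0.536, 0.113, 0.002], 0.79)]
top hub [([0.541, 0.114, 0.058], 0.62), ([0.465, 0.361, 0.0], 0.34)]
top index [([0.419, 0.096, 0.056], 0.78)]
top line [([0.655, 0.153, 0.057], 0.67)]
top jar [([0.465, 0.362, 0.001], 0.83), ([0.653, 0.152, 0.055], 0.45)]
top tape [([0.633, 0.35, 0.0], 0.58)]
top driver [([0.435, -0.133, 0.0], 0.58), ([0.708, -0.062, -0.002], 0.56)]
top spool [([0.572, -0.117, 0.005], 0.55)]
top tray [([0.716, -0.06, 0.003], 0.88)]
top block [([0.334, 0.312, 0.005], 0.71)]
side stand [([0.539, 0.118, 0.001], 0.88)]
side hub [([0.536, 0.117, 0.056], 0.73)]
side index [([0.423, 0.101, 0.055], 0.88)]
side line [([0.652, 0.146, 0.062], 0.62)]
side jar [([0.539, 0.115, 0.005], 0.45)]
side tape [([0.632, 0.348, 0.005], 0.51)]
side driver [([0.437, -0.139, 0.0], 0.51)]
side spool [([0.573, -0.114, 0.002], 0.77)]
side tray [([0.712, -0.058, 0.0], 0.61)]
side block [([0.336, 0.316, 0.004], 0.45)]
1.1
```

View pics/a.png

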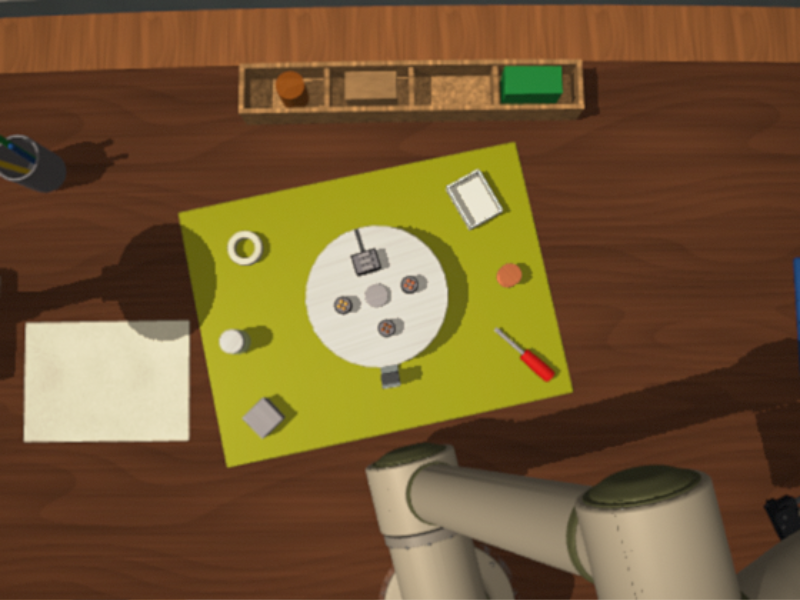

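View pics/b.png

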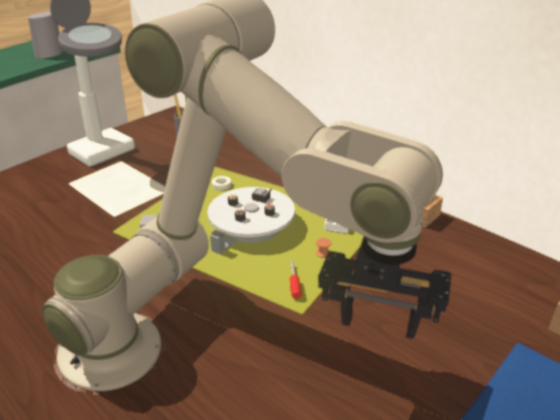

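Picture a (scaled to 800x600) shows the disc at (377,295), the line at (360,240), the index block at (390,377) and a round cup at (410,284), which I will push. In b the mat and disc are at (250,210), and the gripper is clear of them at the right. Next I fit the centre and angles more precisely while the arm moves in.

```bash
cat > h.py <<'E'
from workcell import r
import cv2,numpy as np
C0=np.array([.538,.1155]); A=np.deg2rad(np.arange(0,360,.5))
def polar(f,C,R,z=.057):
    P=np.stack([C[0]+R[None]*np.cos(A)[:,None],C[1]+R[None]*np.sin(A)[:,None],np.full((len(A),len(R)),z)],-1).reshape(-1,3)
    uv=cv2.projectPoints(P,cv2.Rodrigues(f['R'])[0],f['t'].astype(float),f['K'],np.array(f['distortion']))[0].reshape(len(A),len(R),2).astype(np.float32)
    return cv2.remap(f['frame'],uv[...,0],uv[...,1],cv2.INTER_LINEAR).astype(float)
def cmean(w): return np.angle((w*np.exp(1j*A)).sum())
def satur(m): return (m.max(-1)-m.min(-1))/(m.max(-1)+1)
def center(f,C):
    R=np.arange(.105,.135,.0005)
    for _ in range(3):
        s=satur(polar(f,C,R)); e=R[np.argmax(s>.3,1)]; ok=(s>.3).any(1)&(e>R[2])
        M=np.c_[np.cos(A),np.sin(A),np.ones(len(A))]
        for _ in range(4):
            x=np.linalg.lstsq(M[ok],e[ok],rcond=None)[0]; ok=ok&(abs(M@x-e)<.003)
        C=C+x[:2]
    return C,x[2],ok.sum()
def block(f,C):
    s=satur(polar(f,C,np.arange(.137,.152,.001))).mean(1)
    d=np.angle(np.exp(1j*(A-np.deg2rad(188)))); w=(s<.3)*(abs(d)<.35); return cmean(w),w.sum()*.5
def line(f,C):
    """angle of dark line, darkness, width deg"""
    g=polar(f,C,np.arange(.088,.114,.001)).mean(-1); v=np.median(g,1); med=np.median(v)
    w=np.clip(.75*med-v,0,None); return cmean(w),w.max()/med,(w>0).sum()*.5,w
E
python3 - <<'E'
from h import *
for c in ['top','side']:
    f=r.grab_frame(c); C,R,n=center(f,C0); print(c,C,R,n)
    b=block(f,C); l=line(f,C); print(np.rad2deg(b[0]),b[1],np.rad2deg(l[0]),l[1:3], 'joint',l[0]-b[0])
E
```

```text
top [0.53911098 0.11455977] 0.12014227429959025 693
-171.75 11.0 16.65469891799877 (np.float64(0.39031007751937985), np.float64(4.5)) joint 3.2882823223476767
side [0.53309444 0.10900895] 0.12256750633066234 391
-164.25 25.0 20.393293778520423 (np.float64(0.3101131541725601), np.float64(21.0)) joint 3.222633418162343
```

step_arm(deltas=[{"offset": [0.018,-0.022,0],"turn": [0,0,0],"grip": -1},{"offset": [0.024,-0.022,0],"turn": [0,0,0],"grip": -1},{"offset": [0.024,-0.022,0],"turn": [0,0,0],"grip": -1},{"offset": [0.024,-0.022,0],"turn": [0,0,0],"grip": -1},{"offset": [0.024,-0.022,0],"turn": [0,0,0],"grip": -1},{"offset": [0.024,-0.022,0],"turn": [0,0,0],"grip": -1},{"offset": [0.024,-0.022,0],"turn": [0,0,0],"grip": -1},{"offset": [0.024,-0.022,0],"turn": [0,0,0],"grip": -1},{"offset": [0.024,-0.022,0],"turn": [0,0,0],"grip": -1},{"offset": [0.024,-0.022,0],"turn": [0,0,0],"grip": -1},{"offset": [0.024,-0.022,0],"turn": [0,0,0],"grip": -1},{"offset": [0.024,-0.022,0],"turn": [0,0,0],"grip": -1}])

```text
clock: 2.2
tool_pos: [0.3775, -0.1364, 0.239]
orientation: [0.976, 0.219, 0.0, 0.0]
force: [0.8, -0.7, 0.1]
finger_gap: 0.0104
grip_force: 0.0
```

step_arm(deltas=[{"offset": [0.021,-0.0105,0.012],"turn": [0,0,0],"grip": -1},{"offset": [0.021,-0.0105,0.012],"turn": [0,0,0],"grip": -1},{"offset": [0.021,-0.0105,0.012],"turn": [0,0,0],"grip": -1},{"offset": [0.021,-0.0105,0.012],"turn": [0,0,0],"grip": -1},{"offset": [0.021,-0.0105,0.012],"turn": [0,0,0],"grip": -1},{"offset": [0.021,-0.0105,0.012],"turn": [0,0,0],"grip": -1},{"offset": [0.021,-0.0105,0.012],"turn": [0,0,0],"grip": -1},{"offset": [0.021,-0.0105,0.012],"turn": [0,0,0],"grip": -1},{"offset": [0.021,-0.0105,0.012],"turn": [0,0,0],"grip": -1},{"offset": [0.021,-0.0105,0.012],"turn": [0,0,0],"grip": -1},{"offset": [0,0,0.013],"turn": [0,0,0],"grip": -1},{"offset": [0,0,0.013],"turn": [0,0,0],"grip": -1}])

```text
clock: 3.2
tool_pos: [0.5227, 0.0478, 0.092]
orientation: [0.975, 0.22, 0.0, 0.0]
force: [-1.0, 0.9, 0.4]
finger_gap: 0.0003
grip_force: 0.0
```

```bash
python3 - <<'E'
from h import *
s=r.state(); print(s['clock'],s['tool_pos'],s['finger_gap'])
f=r.grab_frame('top'); C=np.array([.5391,.1146]); l=line(f,C); print(np.rad2deg(l[0]),l[1:3])
print('bad deg',np.rad2deg(A[l[3]>0]))
g=r.grab_frame('wrist')
cv2.imwrite('pics/c.png',np.hstack([cv2.resize(f['frame'][120:320,180:380],(400,400)),cv2.resize(g['frame'],(400,400))]))
E
```

```text
3.2 [0.52270768 0.04778634 0.09200844] 0.00033290367100567524
-130.8199130641504 (np.float64(0.3776276276276276), np.float64(109.5))
bad deg [ 14.5  15.   15.5  16.   16.5  17.   17.5  18.   18.5 175.  175.5 176.
 176.5 177.  177.5 178.  178.5 179.  179.5 180.  180.5 181.  181.5 182.
 182.5 183.  183.5 184.  184.5 185.  185.5 186.  186.5 187.  187.5 188.
 188.5 189.  189.5 190.  190.5 191.  191.5 192.  192.5 193.  193.5 194.
 194.5 195.  195.5 196.  196.5 197.  197.5 198.  198.5 199.  199.5 200.
 200.5 201.  201.5 202.  202.5 203.  203.5 204.  204.5 205.  205.5 206.
 206.5 207.  207.5 208.  208.5 209.  209.5 210.  210.5 211.  211.5 212.
 212.5 213.  213.5 214.  214.5 215.  215.5 216.  216.5 217.  217.5 218.
 218.5 219.  219.5 220.  220.5 221.  221.5 222.  222.5 223.  223.5 224.
 224.5 225.  225.5 226.  226.5 227.  227.5 228.  233.5 234.  234.5 235.
 235.5 236.  236.5 237.  237.5 238.  238.5 239.  239.5 240.  240.5 241.
 241.5 242.  242.5 243.  243.5 244.  244.5 245.  245.5 246.  246.5 247.
 247.5 248.  248.5 249.  249.5 250.  250.5 251.  251.5 252.  252.5 253.
 253.5 254.  254.5 255.  255.5 256.  256.5 284.  284.5 285.  285.5 286.
 286.5 287.  287.5 288.  288.5 289.  289.5 290.  290.5 291.  291.5 292.
 292.5 293.  293.5 294.  294.5 295.  295.5 296.  296.5 297.  297.5 298.
 298.5 299.  299.5 300.  300.5 301.  301.5 302.  302.5 303.  303.5 304.
 304.5 305.  305.5 306.  306.5 307.  307.5 308.  308.5 309.  309.5 310.
 310.5 311.  311.5]
```

View pics/c.png

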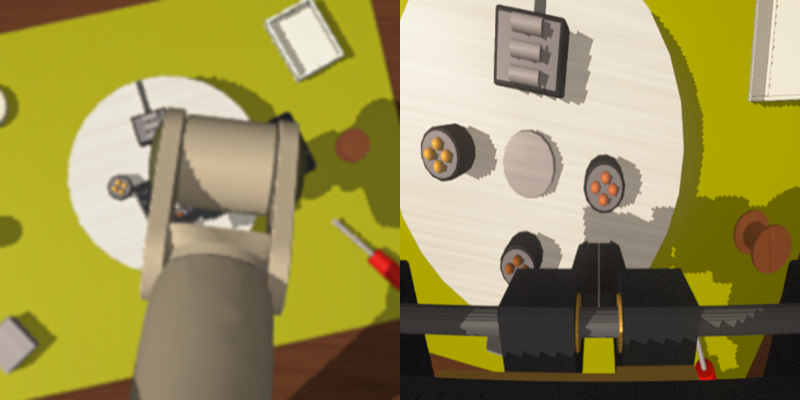

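The wrist view shows the shut tips at (600,250), centred behind the orange cup at (603,185). In the top view the arm covers the right of the disc. I descend, flick, lift and move over the near rim.

step_arm(deltas=[{"offset": [0,0,0.0125],"turn": [0,0,0],"grip": -1},{"offset": [0,0,0.0125],"turn": [0,0,0],"grip": -1},{"offset": [0.003,0,0],"turn": [0,0,0],"grip": -1},{"offset": [0.004,0,0],"turn": [0,0,0],"grip": -1},{"offset": [0.004,0,0],"turn": [0,0,0],"grip": -1},{"offset": [0.005,0,0],"turn": [0,0,0],"grip": -1},{"offset": [0.007,0,0],"turn": [0,0,0],"grip": -1},{"offset": [0.009,0,0],"turn": [0,0,0],"grip": -1},{"offset": [0.011,0,0],"turn": [0,0,0],"grip": -1},{"offset": [0.011,0,0],"turn": [0,0,0],"grip": -1},{"offset": [-0.004,0,-0.03],"turn": [0,0,0],"grip": -1},{"offset": [0,0,-0.01],"turn": [0,0,0],"grip": -1},{"offset": [-0.021,-0.011,0],"turn": [0,0,0],"grip": -1},{"offset": [-0.021,-0.011,0],"turn": [0,0,0],"grip": -1},{"offset": [-0.021,-0.011,0],"turn": [0,0,0],"grip": -1},{"offset": [-0.021,-0.011,0],"turn": [0,0,0],"grip": -1},{"offset": [-0.021,-0.011,0],"turn": [0,0,0],"grip": -1}])

```text
clock: 4.72
tool_pos: [0.4484, 0.0733, 0.1081]
orientation: [0.976, 0.219, 0.001, 0.0]
force: [0.0, 0.5, 0.4]
finger_gap: 0.0006
grip_force: 0.0
```

```bash
cat >> h.py <<'E'
C=np.array([.5391,.1146]); B=np.deg2rad(-171.75)
def meas(f):
    """line joint angle (wrapped) from narrow dark run in visible sector"""
    g=polar(f,C,np.arange(.088,.114,.001)).mean(-1); v=np.median(g,1)
    w=v<.72*np.median(v[v>np.percentile(v,50)]); i=np.where(np.diff(np.r_[0,w.astype(int),0]))[0].reshape(-1,2)
    return [(round(float(np.mod(A[(a+b)//2]-.25*np.pi/180*(1-(b-a)%2)-B,2*np.pi)),3),int(b-a)) for a,b in i]
E
python3 - <<'E'
from h import *
s=r.state(); print(s['clock'],s['tool_pos'],s['force'])
for k in range(4):
    t=r.state()['clock']; f=r.grab_frame('top'); print(round(t,3),meas(f))
cv2.imwrite('pics/d.png',f['frame'])
E
```

```text
4.7167 [0.44835068 0.07326045 0.1080915 ] [0.01606258 0.53679239 0.43946133]
4.717 [(5.812, 68), (0.938, 73)]
4.767 [(5.79, 63), (0.89, 74)]
4.817 [(5.808, 67), (0.916, 74)]
4.867 [(5.812, 68), (0.947, 71)]
```

View pics/d.png

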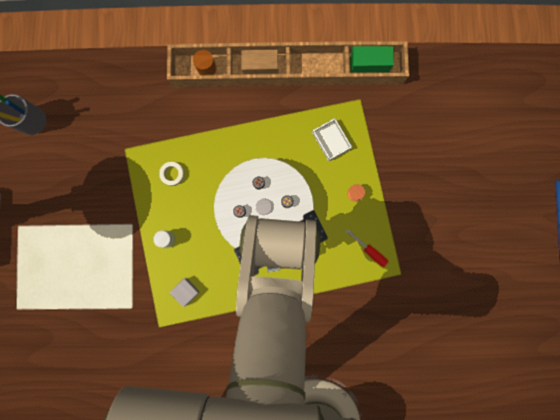

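The top view shows the round cups at (259,183), (239,211) and (288,201), so the rectangular cup is hidden under the arm at the index: its first, untouched pass. I lower the finger to hover and track the disc.

step_arm(deltas=[{"offset": [0,0,0.013],"turn": [0,0,0],"grip": -1},{"offset": [0,0,0.013],"turn": [0,0,0],"grip": -1},{"offset": [0,0,0.013],"turn": [0,0,0],"grip": -1}])

```text
clock: 5.17
tool_pos: [0.4507, 0.0729, 0.0685]
orientation: [0.976, 0.219, 0.001, 0.0]
force: [0.1, 1.0, -0.7]
finger_gap: 0.0007
grip_force: 0.0
```

```bash
cat > track.py <<'E'
from h import *
import sys,json,os
from scipy.optimize import least_squares
from scipy.integrate import odeint
D=json.load(open('d.json')) if os.path.exists('d.json') else []
for k in range(int(sys.argv[1])):
    t=r.state()['clock']; f=r.grab_frame('top'); m=[a for a,n in meas(f) if 4<=n<=14 and 1.2<a<5.6]
    if len(m)==1: D.append((t,m[0]))
    elif k%5==0: print(t,meas(f))
json.dump(D,open('d.json','w')); d=np.array(D); print(d[::4].tolist())
T=np.linspace(0,14,2801)
def sim(p): return odeint(lambda y,t:[max(y[1],0),-(p[2]*y[1]+p[3])*(y[1]>0)],[p[0],p[1]],T)
t0=d[0,0]
fun=lambda p:np.r_[(np.interp(d[:,0]-t0,T,sim(p)[:,0])-d[:,1])/.012,(p[2]-.16)/.03,(p[3]-.06)/.015]
s=least_squares(fun,[d[0,1],2.3,.16,.06],diff_step=1e-3); p=s.x; y=sim(p); print(p,'rms',np.std(s.fun[:-2])*.012)
c=r.state(); print('clock',c['clock'],c['tool_pos'],'now',np.interp(c['clock']-t0,T,y).tolist() if 0 else np.interp(c['clock']-t0,T,y[:,0]))
for a in (0,2*np.pi,4*np.pi):
    for e in (-.1,-.05,0,.05):
        if y[-1,0]>a+e: i=np.searchsorted(y[:,0],a+e); print(round(a+e,2),'t',round(t0+T[i],3),'w',round(y[i,1],3))
E
python3 track.py 34
```

```text
5.1667 [(5.895, 77), (0.947, 71)]
[[5.3667, 1.383], [5.5667, 1.889], [5.7667, 2.369], [5.9667, 2.832], [6.1667, 3.272], [6.3667, 3.696], [6.5667, 4.106], [6.7667, 4.494]]
[1.38599745 2.55904695 0.18169336 0.06240824] rms 0.001604288874880689
clock 6.8667 [0.44890924 0.07295682 0.06875119] now 4.6816940713461594
-0.1 t 5.367 w 2.559
-0.05 t 5.367 w 2.559
0 t 5.367 w 2.559
0.05 t 5.367 w 2.559
6.18 t 7.752 w 1.538
6.23 t 7.787 w 1.526
6.28 t 7.817 w 1.516
6.33 t 7.852 w 1.504track.py:12: ODEintWarning: Excess work done on this call (perhaps wrong Dfun type). Run with full_output = 1 to get quantitative information.
  def sim(p): return odeint(lambda y,t:[max(y[1],0),-(p[2]*y[1]+p[3])*(y[1]>0)],[p[0],p[1]],T)
```

```bash
python3 track.py 1 2>/dev/null | tail -9
```

```text
clock 6.9167 [0.44889995 0.07295365 0.06876425] now 4.7746029243649035
-0.1 t 5.367 w 2.559
-0.05 t 5.367 w 2.559
0 t 5.367 w 2.559
0.05 t 5.367 w 2.559
6.18 t 7.752 w 1.539
6.23 t 7.787 w 1.527
6.28 t 7.817 w 1.517
6.33 t 7.852 w 1.505
```

step_arm(deltas=[{"offset": [0,0,0],"turn": [0,0,0],"grip": -1},{"offset": [0,0,0],"turn": [0,0,0],"grip": -1},{"offset": [0,0,0],"turn": [0,0,0],"grip": -1},{"offset": [0,0,0],"turn": [0,0,0],"grip": -1},{"offset": [0,0,0],"turn": [0,0,0],"grip": -1},{"offset": [0,0,0],"turn": [0,0,0],"grip": -1},{"offset": [0,0,0],"turn": [0,0,0],"grip": -1},{"offset": [0,0,0],"turn": [0,0,0],"grip": -1},{"offset": [0,0,0.0045],"turn": [0,0,0],"grip": -1},{"offset": [0,0,0.0042],"turn": [0,0,0],"grip": -1},{"offset": [0,0,0.0055],"turn": [0,0,0],"grip": -1},{"offset": [0,0,0],"turn": [0,0,0],"grip": -1},{"offset": [0,0,0],"turn": [0,0,0],"grip": -1}])

```text
clock: 8.0
tool_pos: [0.4494, 0.0724, 0.0572]
orientation: [0.976, 0.22, 0.001, 0.001]
force: [-11.9, -4.3, 45.8]
finger_gap: 0.0006
grip_force: 22.7
```

```bash
python3 - <<'E'
from h import *
s=r.state(); print(s['clock'],s['tool_pos'],s['force'])
f=r.grab_frame('top'); g=r.grab_frame('wrist')
cv2.imwrite('pics/e.png',np.hstack([cv2.resize(f['frame'][120:320,180:380],(400,400)),cv2.resize(g['frame'],(400,400))]))
E
```

```text
8.0 [0.44937344 0.07235145 0.05722231] [-11.94066744  -4.32331238  45.75078302]
```

View pics/e.png

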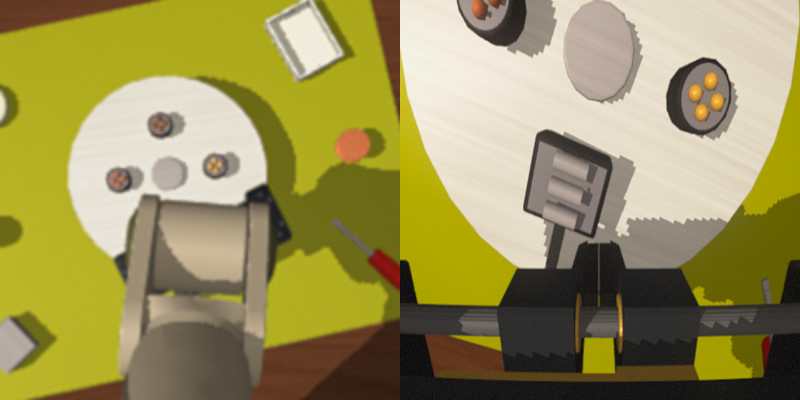

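The disc is stopped, with the rectangular cup at the near side beside the tip: wrist view, cup at (568,180), line at (555,240). I lift straight up and withdraw.

step_arm(deltas=[{"offset": [0,0,-0.003],"turn": [0,0,0],"grip": -1},{"offset": [0,0,-0.006],"turn": [0,0,0],"grip": -1},{"offset": [0,0,-0.025],"turn": [0,0,0],"grip": -1},{"offset": [0,0,-0.035],"turn": [0,0,0],"grip": -1},{"offset": [0,0,-0.035],"turn": [0,0,0],"grip": -1},{"offset": [0,0,-0.035],"turn": [0,0,0],"grip": -1},{"offset": [0,0.025,-0.015],"turn": [0,0,0],"grip": -1},{"offset": [0,0.03,0],"turn": [0,0,0],"grip": -1},{"offset": [0,0.03,0],"turn": [0,0,0],"grip": -1},{"offset": [0,0.03,0],"turn": [0,0,0],"grip": -1},{"offset": [0,0.03,0],"turn": [0,0,0],"grip": -1},{"offset": [0,0.03,0],"turn": [0,0,0],"grip": -1},{"offset": [0,0.03,0],"turn": [0,0,0],"grip": -1},{"offset": [0,0.03,0],"turn": [0,0,0],"grip": -1},{"offset": [0,0.03,0],"turn": [0,0,0],"grip": -1},{"offset": [0,0.03,0],"turn": [0,0,0],"grip": -1}])

```text
clock: 9.43
tool_pos: [0.5754, -0.1951, 0.2079]
orientation: [0.976, 0.219, -0.0, -0.0]
force: [0.7, 0.1, 0.2]
finger_gap: 0.0004
grip_force: 0.0
```

```bash
python3 - <<'E'
from h import *
for k in range(2):
    s=r.state(); f=r.grab_frame('top'); print(s['clock'],s['tool_pos'],meas(f),np.rad2deg(block(f,C)[0]),block(f,C)[1],np.linalg.norm(s['force']))
for n in ['jar','tape','driver','spool','tray','block']: print(n,[(np.round(d['xyz'],3).tolist(),round(d['p'],2)) for d in r.place_of(n,'top')[:2]])
cv2.imwrite('pics/f.png',cv2.resize(f['frame'][100:310,140:420],(800,600)))
E
```

```text
9.4333 [ 0.57539917 -0.19510215  0.20786254] [(6.231, 8)] -172.0 11.5 0.6894658803952547
9.4833 [ 0.57683666 -0.19967541  0.20719574] [(6.235, 9)] -172.0 11.5 4.265295041677171
jar [([0.571, -0.116, 0.005], 0.61), ([0.462, 0.363, 0.003], 0.55)]
tape [([0.54, 0.112, 0.056], 0.67), ([0.633, 0.351, 0.001], 0.64)]
driver []
spool [([0.572, -0.116, 0.004], 0.61)]
tray [([0.712, -0.062, -0.002], 0.71)]
block [([0.333, 0.31, 0.003], 0.88)]
```

View pics/f.png

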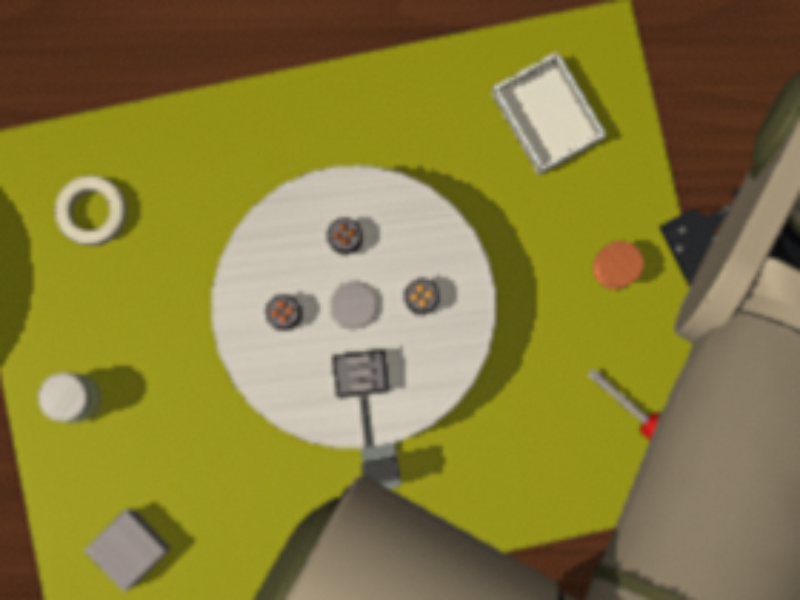

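The line's outer end at (370,445) faces the block at (380,463). It sits about 6 mm short of the middle, inside the ±15 mm block width, and nothing else has moved. I settle the arm and hand in.

step_arm(deltas=[{"offset": [0,0,0],"turn": [0,0,0],"grip": -1},{"offset": [0,0,0],"turn": [0,0,0],"grip": -1},{"offset": [0,0,0],"turn": [0,0,0],"grip": -1}])

```text
clock: 10.08
tool_pos: [0.575, -0.1933, 0.2087]
orientation: [0.976, 0.219, 0.0, 0.0]
force: [0.2, 0.1, 0.3]
finger_gap: 0.0008
grip_force: 0.0
```

```bash
python3 -c "
from workcell import r
print(r.close_job())"
```

```text
the job is handed in; nothing more can be done
None
```

The job is handed in at about 10 s: I flicked the carousel anticlockwise, it coasted past the index block once untouched, and I braked it on the rim on the next pass; the line stopped about 6 mm from the block's middle (limit 15 mm), with the hand clear and nothing else seen to move.

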